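# Balance the tip-to-pour canister and park it in the beech rack

## Robot

A 6-joint arm with a two-finger parallel gripper is mounted at the origin on the work surface. World frame = base frame: x ahead of the robot, y to its left, z up, the work surface at z = 0. Lengths are in m, angles in rad, forces in N, time in s.
With the tool pointing down it reaches from about 0.3 to 0.775 m from the base axis. Payload 14.6 kg.
Tool frame: the origin (TCP) lies midway between the tips of the shut fingers; the grasp point (between the pads) lies 19 mm behind it (ctrl.pinch_z is the z of the grasp point in the tool frame, in m); z points along the fingers, y is the line along which they close (so a half turn about z gives the same grasp; the last joint's range is limited). The gripper opens to 94 mm and grips with 3 to 60 N. Pads are 16 mm wide; open, the fingers measure 119 mm over their backs; the gripper's body (75 mm by 177 mm) begins 78 mm behind the grasp point.
Start: joints at [1.231, 0.3, 1.521, -0, 1.321, -0.067], TCP at [0.148, 0.53, 0.205] pointing down, gripper open.
Joint ranges: [-3.03, 3.03], [-0.79, 2.21], [0.23, 2.52], [-1.04, 4.18], [0, 3.07], [-2.55, 2.55]. Speed limits (rad/s): [2.22, 2.22, 2.57, 3.14, 3.14, 3.14].

## Interface

Orientations are given as [roll, pitch, yaw] about the fixed x, y, z axes, in that order (R = Rz(yaw) Ry(pitch) Rx(roll)).
In Python, from station import ctrl, camera, ticket gives the robot as it stands. The module is installed in compiled form; this text tells all that it offers.
- The arm moves only by the shell command python3 -m inch 'ROWS' [FORCE]. ROWS is text: rows parted by semicolons, each of 7 numbers parted by spaces: the opening, from -1 (shut) to 1 (fully open), then the shift along the tool's x, y, z in units of 0.03 m (1.0 is 0.03 m), then the turn, a rotation vector about the tool's x, y, z in units of 10 degrees (1.0 is 10 degrees). In form: grip dx dy dz rx ry rz; .... A call has 1 to 10 rows; each row shifts and turns the commanded pose from where the row before left it, along the tool's axes as they then stand; what a row does not reach is not made up. A row lasts 1/8 s, in which the tool goes at most 62.5 mm and 10.7 degrees, less where a joint would pass 70% of its speed; a pose out of reach is approached as far as the arm can. A call with a number of a shift or a turn outside -1 to 1 is refused whole. A call with a gripper value outside its range is refused whole. The fingers move at their own pace and stop on an object; FORCE is the grip in N (left out, the last holds). Time passes only in rows, so rows that do not move let the fingers close. It gives the time, the measured TCP pose, the force, the opening and the grip force at its end, in the units of the state.
- ctrl.get_obs(): the state, without advancing time (a new reading comes with each control period).
- camera(name): name is "scene" or "top" or "wrist"; returns a dict with "img" (420x560x3 uint8, blue, green, red), "range_z" (420x560 float32, m along the optical axis (not along the pixel's ray), 0 where there is no reading), "intrinsics" (3x3 intrinsics, pixels), "k1" (the pictures are not rectified: a ray, as slopes to the right and down, at radius r is drawn at 1 + k1 r^2 times it, then the intrinsics apply), "view" (4x4, takes a point from world to camera coordinates). Camera axes: x right, y down, z forward; pixel columns grow to the right and rows downward; lengths in m; the calibration is good to about 2 mm. A picture is of the moment at which its call begins.
- ticket.hand_in(): hands the job in; it is judged then, once.
The state is a dict: "time_s": time; "qpos": joint angles; "joint_vel": joint speeds; "tau": joint torques, N m; "ee_pos": TCP position; "eef_rot": TCP orientation; "force": force on the tool from outside, world axes, zero at the start; "moment": the same for the moment, N m; "grip_width": finger opening in m; "grip_force": force on a finger pad.
Only numpy, scipy, OpenCV 4.12 (cv2) and the standard library are available. Lean on these libraries where they do the work, as an engineer would, in place of code of your own. Each camera call takes 0.05 s, during which the arm holds its last target. There are 200 camera calls.

## Task

The sprung stem of the tip-to-pour stand is too weak for its full canister, so it lies over to one side: lift the stand a few centimetres by its black rib right where it is, tilt the stand to bring the canister upright, and keep it balanced there, off the shelf and with nothing touching the canister, for about five seconds. Then carry it to the slotted beech rack without ever letting the canister fall over to a side again, bring the stem from the front into the middle of the slot between the two tines, set the stand down gently and flat on the shelf, and let go so that the rack props the stem upright. Leave the yellow cup, the ball and the tumbler where they are.

Things in the scene. Friction and masses are not known exactly. Their poses are not given: they have to be found in the camera images.
- stand: Tip-to-pour stand, loose, 0.55 kg without the stem. Flat aluminium base plate 290 x 90 x 12 mm. Origin: on the underside, straight below the middle of the grip rib; x points along the plate from the rib to the stem, z up. The plate reaches from x = -100 to +190 mm; a dark counterweight block (50 x 80 mm, top 42 mm above the underside) is centred at x = -70 mm.
- rib (a point): Middle of the top of the stand's black grip rib, 80 mm above the stand's underside; axes as the stand's. The rib is 50 mm long (x), 24 mm thick (y) and stands up 68 mm from the plate; grip it from above across its thickness. The whole thing's centre of mass lies about 32 mm from the rib towards the stem.
- hinge (a point): The stem's hinge on the stand: 150 mm from the rib along the stand's x, 40 mm above the underside, hinge axis along x: the stem leans only to the stand's +y or -y. Centring spring 0.35 Nm/rad (zero when the stem is square to the plate), damper 0.08 Nms/rad, stops at 0.35 rad either side. Tilting the stand about its x axis pulls the stem to the same side through the spring.
- canister: Stem with the stainless canister, one piece on the stand's hinge. Origin on the hinge axis; z up along the stem, x the hinge axis. Stem 18 mm in diameter up to 165 mm, then the canister, 70 mm in diameter (lid 77 mm over its clips), up to 256 mm from the origin. At the start it lies on the stop towards the stand's -y; the stand is level.
- canister_top (a point): Top centre of the canister's lid, 256 mm from the hinge along the stem; axes as the canister's. Stem and canister weigh 0.26 kg nominal (varies 0.88 to 1.15 times), centre of mass 194 mm from the hinge, inertia about the hinge 0.0106 kg m2. Gravity, 0.50 Nm/rad, beats the spring: upright is unstable, doubling in roughly 0.4 s.
- rack: Slotted beech rack, fixed. Origin: on the shelf below the middle of its crossbar (30 x 270 x 30 mm, 155 to 185 mm high, six 25 mm aluminium jacks on top, 72 mm and more from the middle). Its front faces the rack's -x. Posts 30 mm square at y = +-105 mm on feet that leave 175 mm clear between them; a low board lies behind, front face at x = +47 mm.
- slot (a point): Middle of the slot between the rack's two tines, 37.5 mm in front of the crossbar's middle, 170 mm above the shelf; axes as the rack's; the stem comes in along +x. Tines 155 to 185 mm high, straight and 34 mm apart from 22.5 mm before to 22.5 mm behind this point, flared to about 75 mm at 51 mm in front of it. Parked, the hinge lies straight below this point.
- cup: Yellow plastic cup, bystander, 72 mm across, 85 mm high, origin at its underside.
- tumbler: Glass tumbler of amber marbles, bystander, 72 mm across, 95 mm high, origin at its underside.
- ball_center (a point): Centre of the orange bounce ball, bystander, 56 mm in diameter, sitting in a small wooden ring.

How it is judged:
By the outcome, as a careful person would: the job done as asked, in the order asked, and still so for the second after the job is handed in, with the robot touching nothing.
It also fails if it takes over 72 s, if anything falls off the work surface, if the arm or the gripper's body presses on something with over 40 N, if the wrist force passes 120 N, or if a joint passes its speed limit or range.

## Working session

There is one attempt and no reset: what is moved stays moved. The work goes in short steps, Python scripts to look and compute and a shell command to move; the robot and the scene stay as the last step left them, time stands still between calls to the robot, and variables do not carry over. Pictures are saved under pics/ and viewed, at most 10 in all, crops included, and the job is handed in when it is done.

```bash
mkdir -p pics; ls; python3 - <<'E'
from station import ctrl, camera
import cv2, pickle, numpy as np
o=ctrl.get_obs(); print(o, ctrl.pinch_z)
d={n:camera(n) for n in("scene","top")}
pickle.dump(d,open("a.pkl","wb"))
for n in d:
    cv2.imwrite(f"pics/{n}0.png",d[n]["img"]); print(n,d[n]["intrinsics"].tolist(),d[n]["k1"],np.round(d[n]["view"],4).tolist())
E
```

```text
pics
{'time_s': 0.0, 'qpos': array([ 1.23138821e+00,  3.00495448e-01,  1.52159267e+00,  2.32691507e-05,
        1.32071263e+00, -6.66212231e-02]), 'joint_vel': array([-0.00215788, -0.00084056, -0.00086594, -0.00144389, -0.00019199,
        0.00058796]), 'tau': array([-1.18031963e-03, -5.31807232e+01, -3.52739275e+01,  7.07697007e-02,
        2.44154624e-02, -1.25396450e-04]), 'ee_pos': array([0.14809658, 0.52940427, 0.20486808]), 'eef_rot': array([-3.14038874e+00, -1.02913170e-04,  2.86879992e+00]), 'force': array([-0.29269911, -0.46714248, -0.02365701]), 'moment': array([-0.01475449, -0.00014041,  0.02427208]), 'grip_force': 0.0, 'grip_width': 0.09397751036500394} -0.0188
scene [[530.7142935474527, 0.0, 279.177186179011], [0.0, 530.7142935474527, 202.51151574212577], [0.0, 0.0, 1.0]] -0.005033605990177147 [[0.8387, 0.5447, 0.0012, -0.4866], [0.3674, -0.5642, -0.7394, -0.0594], [-0.402, 0.6205, -0.6733, 1.9087], [0.0, 0.0, 0.0, 1.0]]
top [[520.1934433082481, 0.0, 283.64945410334064], [0.0, 520.1934433082481, 217.73478485962593], [0.0, 0.0, 1.0]] -0.06235596521047816 [[-0.0147, -0.9998, 0.0099, -0.0298], [-0.9989, 0.0143, -0.0436, 0.5692], [0.0435, -0.0105, -0.999, 1.786], [0.0, 0.0, 0.0, 1.0]]
```

View pics/scene0.png

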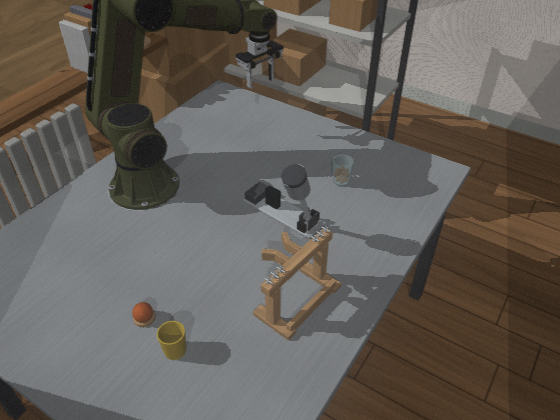

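View pics/top0.png

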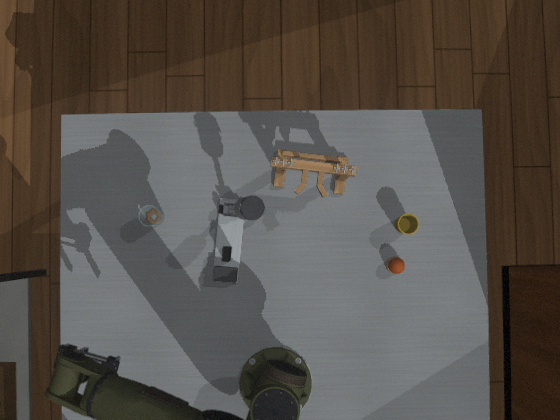

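The scene view shows the arm, the stand with its canister lying over, and the rack. In the top view the rib is at about (227,253), the canister at (252,208) leaning to world -y, and the rack crossbar at about (315,163). The tines point down the picture at about (303,183) and (321,187). The tumbler is at (150,215), the cup at (407,223) and the ball at (396,265).

```bash
cat > h.py <<'E'
import numpy as np, cv2
def cloud(d):
    h,w=d["range_z"].shape; K=d["intrinsics"]
    u,v=np.meshgrid(np.arange(w),np.arange(h))
    dist=np.array([d["k1"],0,0,0,0.])
    p=cv2.undistortPoints(np.stack([u,v],-1).reshape(-1,1,2).astype(float),K,dist).reshape(h,w,2)
    z=d["range_z"]; c=np.dstack([p[...,0]*z,p[...,1]*z,z])
    V=d["view"]; return (c-V[:3,3])@V[:3,:3]   # R^T(c-t)
def rect(xy):
    (c,s,a)=cv2.minAreaRect(xy.astype(np.float32)); return np.round(c,4),np.round(s,4),round(a,2)
E
python3 - <<'E'
import pickle,numpy as np,cv2
from h import *
d=pickle.load(open("a.pkl","rb"))
for n in("top","scene"):
    P=cloud(d[n]); I=d[n]["img"]; hsv=cv2.cvtColor(I,cv2.COLOR_BGR2HSV); ok=d[n]["range_z"]>0
    z=P[...,2]; X=P[...,0]; Y=P[...,1]
    print(n,"table z",np.median(z[(abs(z)<.03)&ok]))
    reg=ok&(X>.2)&(X<.9)&(Y>-.45)&(Y<.4)
    for nm,m in dict(
      wood=reg&(hsv[...,0]<22)&(hsv[...,1]>70)&(z>.145)&(z<.195)&(Y<0.03),
      rackall=reg&(z>.02)&(X>.45)&(Y>-.35)&(Y<0.03)&(hsv[...,1]>70),
      rib=reg&(Y>0.02)&(Y<.25)&(z>.07)&(z<.09)&(X<.45),
      cw=reg&(Y>0.02)&(Y<.25)&(z>.034)&(z<.05)&(X<.42),
      plate=reg&(Y>0.0)&(Y<.25)&(z>.006)&(z<.02)&(hsv[...,2]>90),
      can=reg&(Y>-0.1)&(Y<.25)&(z>.2)&(z<.34)&(X<.6),
      cup=reg&(hsv[...,1]>120)&(Y<-.25)&(z>.02)).items():
        q=P[m]
        if len(q)>5: print(nm,len(q),rect(q[:,:2]),"med",np.round(np.median(q,0),4),"min",np.round(q.min(0),3),"max",np.round(q.max(0),3))
I=d["top"]["img"][130:300,190:370]
cv2.imwrite("pics/crop0.png",cv2.resize(I,None,fx=3.5,fy=3.5,interpolation=cv2.INTER_CUBIC))
E
```

```text
top table z 0.0006351604883271675
wood 974 (array([ 0.6859, -0.1273]), array([0.269 , 0.1085]), 82.44) med [ 0.7164 -0.1314  0.1852] min [ 0.627 -0.267  0.146] max [0.753 0.001 0.195]
rackall 1528 (array([ 0.7117, -0.1308]), array([0.269 , 0.1608]), 82.71) med [ 0.7218 -0.1373  0.182 ] min [ 0.627 -0.267  0.02 ] max [0.807 0.001 0.207]
rib 54 (array([0.4368, 0.1605]), array([0.0234, 0.0239]), 87.07) med [0.438  0.1586 0.0818] min [0.425 0.148 0.072] max [0.448 0.172 0.088]
cw 324 (array([0.3805, 0.1663]), array([0.0805, 0.0504]), 82.94) med [0.3799 0.1669 0.0424] min [0.351 0.126 0.034] max [0.407 0.208 0.05 ]
plate 1942 (array([0.5535, 0.1251]), array([0.6929, 0.2494]), 0.03) med [0.5255 0.1402 0.0099] min [0.207 0.    0.006] max [0.9  0.25 0.02]
can 421 (array([0.5772, 0.0681]), array([0.0967, 0.045 ]), 89.52) med [0.5806 0.0661 0.2779] min [0.555 0.02  0.207] max [0.6   0.116 0.296]
cup 269 (array([ 0.4736, -0.4241]), array([0.0484, 0.2009]), 84.82) med [ 0.4081 -0.4193  0.0516] min [ 0.373 -0.449  0.022] max [ 0.573 -0.393  0.094]
scene table z 0.0010710377221154685
wood 1603 (ar
[... 311 characters left out ...]
([0.4383, 0.1579]), array([0.0213, 0.0313]), 13.52) med [0.4406 0.1572 0.0801] min [0.424 0.144 0.07 ] max [0.45  0.172 0.087]
cw 240 (array([0.3824, 0.1635]), array([0.0886, 0.0548]), 86.1) med [0.3815 0.1578 0.0427] min [0.354 0.117 0.034] max [0.41  0.208 0.05 ]
plate 1320 (array([0.5508, 0.1245]), array([0.2486, 0.6977]), 90.0) med [0.5179 0.135  0.0109] min [0.202 0.    0.006] max [0.9   0.249 0.02 ]
can 328 (array([0.5774, 0.0582]), array([0.0451, 0.079 ]), 0.67) med [0.5839 0.0498 0.2776] min [0.555 0.019 0.202] max [0.6   0.098 0.294]
cup 628 (array([ 0.4798, -0.4256]), array([0.0467, 0.1971]), 88.76) med [ 0.5113 -0.4281  0.0514] min [ 0.381 -0.45   0.02 ] max [ 0.578 -0.401  0.089]
```

View pics/crop0.png

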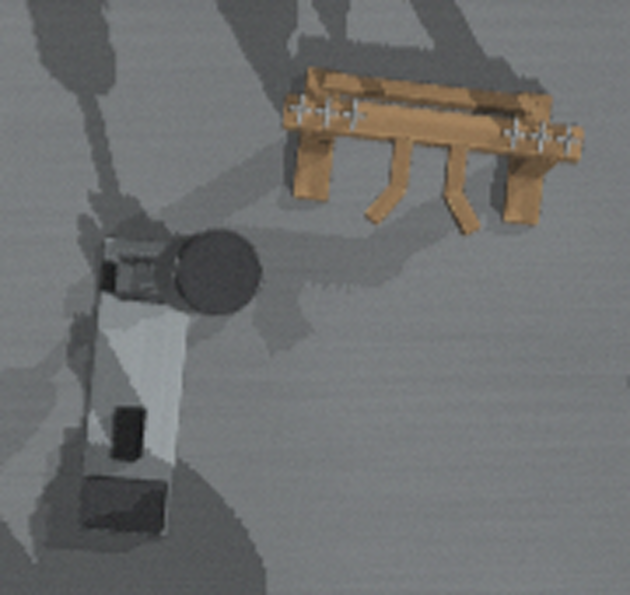

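The crop confirms the layout. The rib is at crop (128,433), the counterweight is behind it, the canister lid is at (217,271), and the tine tips are at (378,217) and (470,228). The stand and the rack both have a yaw of about -7°.

```bash
python3 - <<'E'
import pickle,numpy as np,cv2
from h import *
d=pickle.load(open("a.pkl","rb"))
for n in("top","scene"):
    P=cloud(d[n]); I=d[n]["img"]; hsv=cv2.cvtColor(I,cv2.COLOR_BGR2HSV); ok=d[n]["range_z"]>0
    X,Y,z=P[...,0],P[...,1],P[...,2]; v=hsv[...,2]
    def loc(q,o,yaw):
        c,s=np.cos(yaw),np.sin(yaw); e=q[:,:2]-o; return np.c_[e@[c,s],e@[-s,c]]
    print(n)
    m=ok&(X>.415)&(X<.52)&(Y>.11)&(Y<.2)&(z>.065)&(z<.09); q=P[m]; print("rib",len(q),rect(q[:,:2]))
    # plate (z .012) around stand
    m=ok&(X>.3)&(X<.64)&(Y>.05)&(Y<.25)&(z>.006)&(z<.05); 
    mm=cv2.morphologyEx(m.astype(np.uint8),cv2.MORPH_OPEN,np.ones((3,3))); q=P[mm>0]; print("plate",len(q),rect(q[:,:2]))
    wood=ok&(hsv[...,0]<22)&(hsv[...,1]>70)&(Y<.03)&(Y>-.35)&(X>.5)
    q=P[wood&(z>.178)&(z<.192)]; yaw=np.radians(-7.4)
    l=loc(q,np.array([.72,-.13]),yaw)
    bar=l[l[:,0]>-.02]; r=rect(bar); print("bar local",len(bar),r, 'pct',np.percentile(bar,[1,99],axis=0).round(4).tolist())
    t=loc(P[wood&(z>.165)&(z<.192)],np.array([.72,-.13]),yaw)
    for a in np.arange(-.1,-.01,.01):
        s=t[(t[:,0]>a)&(t[:,0]<a+.01)]; 
        L=s[s[:,1]>0.0,1];R=s[s[:,1]<0.0,1]
        print(round(a,3),[np.round((k.min(),k.max()),4).tolist() if len(k) else None for k in(R,L)])
    m=ok&(X>.5)&(X<.62)&(Y>0)&(Y<.12)&(z>.26)&(z<.32); q=P[m]; print("lid",rect(q[:,:2]),np.median(q,0).round(4))
E
```

```text
top
rib 115 (array([0.4498, 0.1584]), array([0.0241, 0.0501]), 83.93)
plate 1415 (array([0.4937, 0.1537]), array([0.091 , 0.2877]), 84.89)
bar local 638 (array([ 0.0001, -0.0018]), array([0.269 , 0.0401]), 89.84) pct [[-0.0174, -0.1324], [0.0192, 0.1302]]
-0.1 [None, None]
-0.09 [[-0.051, -0.0358], [0.0344, 0.0437]]
-0.08 [[-0.0503, -0.031], [0.0262, 0.0475]]
-0.07 [[-0.0436, -0.0232], [0.0201, 0.042]]
-0.06 [[-0.0324, -0.0196], [0.0183, 0.0337]]
-0.05 [[-0.0338, -0.0187], [0.0162, 0.0292]]
-0.04 [[-0.0338, -0.0207], [0.0173, 0.0304]]
-0.03 [[-0.0325, -0.0188], [0.0183, 0.0315]]
-0.02 [[-0.1322, -0.0018], [0.0012, 0.1309]]
lid (array([0.5902, 0.0605]), array([0.0745, 0.0715]), 44.41) [0.5875 0.0603 0.2807]
scene
rib 119 (array([0.4507, 0.1578]), array([0.03  , 0.0552]), 84.02)
plate 1530 (array([0.4861, 0.1567]), array([0.1153, 0.3166]), 78.39)
bar local 803 (array([ 0.0017, -0.0019]), array([0.2688, 0.0431]), 89.84) pct [[-0.0178, -0.1344], [0.022, 0.125]]
-0.1 [None, None]
-0.09 [[-0.0483, -0.0363], [0.0343, 0.0475]]
-0.08 [[-0.0535, -0.03], [0.0268, 0.0497]]
-0.07 [[-0.0492, -0.0268], [0.0206, 0.0411]]
-0.06 [[-0.0423, -0.0187], [0.0162, 0.0346]]
-0.05 [[-0.0356, -0.019], [0.0159, 0.03]]
-0.04 [[-0.0356, -0.0172], [0.0135, 0.0309]]
-0.03 [[-0.0353, -0.0165], [0.0144, 0.0298]]
-0.02 [[-0.0339, -0.0189], [0.0147, 0.032]]
lid (array([0.5876, 0.0582]), array([0.065 , 0.0792]), 2.09) [0.5928 0.0529 0.28  ]
```

```bash
R="1 -.964 -.653 0 0 0 0"; python3 -m inch '1 -.964 -.653 0 0 0 0;1 -.964 -.653 0 0 0 0;1 -.964 -.653 0 0 0 0;1 -.964 -.653 0 0 0 0;1 -.964 -.653 0 0 0 0;1 -.964 -.653 0 0 0 0;1 -.964 -.653 0 0 0 0;1 -.964 -.653 0 0 0 0;1 -.964 -.653 0 0 0 0;1 -.964 -.653 0 0 0 0' 60; python3 -m inch '1 -.964 -.653 0 0 0 0;1 -.964 -.653 0 0 0 0;1 -.964 -.653 0 0 0 0;1 -.964 -.653 0 0 0 0;1 0 0 0 0 0 -.98;1 0 0 0 0 0 0;1 0 0 0 0 0 0'
```

```text
time_s: 1.35
ee_pos: [0.3744, 0.2621, 0.2053]
eef_rot: [-3.141, -0.0, 2.869]
force: [0.5, -0.6, -0.7]
grip_width: 0.0938
grip_force: 0.0
time_s: 2.22
ee_pos: [0.464, 0.1567, 0.2054]
eef_rot: [-3.142, -0.0, 3.037]
force: [0.5, -0.1, 0.0]
grip_width: 0.0938
grip_force: 0.0
```

```bash
python3 - <<'E'
from station import camera
import cv2,numpy as np
from h import *
w=camera("wrist"); P=cloud(w); cv2.imwrite("pics/w0.png",w["img"]); 
X,Y,z=P[...,0],P[...,1],P[...,2]; ok=w["range_z"]>0
q=P[ok&(z>.07)&(z<.09)&(abs(X-.45)<.06)&(abs(Y-.158)<.04)]; print("rib",len(q),rect(q[:,:2]),np.median(q,0))
q=P[ok&(z>.036)&(z<.048)&(abs(X-.38)<.06)&(abs(Y-.165)<.06)]; print("cw",len(q),rect(q[:,:2]))
t=camera("top");P=cloud(t);X,Y,z=P[...,0],P[...,1],P[...,2]
q=P[(z>.26)&(z<.31)&(abs(X-.59)<.07)&(abs(Y-.06)<.1)]; print("lid",len(q),rect(q[:,:2]),q.mean(0))
E
```

```text
rib 1719 (array([0.4496, 0.1587]), array([0.0239, 0.0498]), 84.36) [0.44849767 0.15894967 0.08015833]
cw 5400 (array([0.3915, 0.1655]), array([0.0806, 0.0713]), 83.78)
lid 508 (array([0.5903, 0.0606]), array([0.0745, 0.0714]), 44.28) [0.58921622 0.05996821 0.28018162]
```

View pics/w0.png

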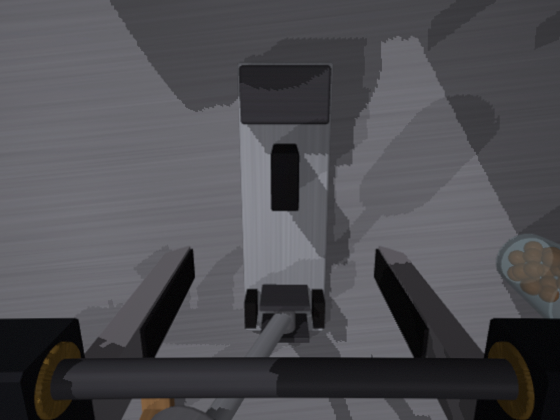

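The wrist view shows the rib between the open fingers at about (285,177), square to them, with the counterweight behind it at (285,95). I'll descend and grip.

```bash
python3 -m inch '-1 0 0 0 0 0 0;-1 0 0 0 0 0 0;-1 0 0 0 0 0 0;-1 0 0 0 0 0 0'; python3 -m inch '-1 0 0 -.2 0 0 0;-1 0 0 -.3 0 0 0;-1 0 0 -.4 0 0 0;-1 0 0 -.3 0 0 0;-1 0 0 -.2 0 0 0;-1 0 0 0 0 0 0;-1 0 0 0 0 0 0';python3 s.py 0 0 0,0,0,0
```

```text
time_s: 4.38
ee_pos: [0.4642, 0.1565, 0.0339]
eef_rot: [3.141, 0.0, 3.04]
force: [0.3, 2.2, 0.8]
grip_width: 0.0237
grip_force: 60.0
time_s: 5.25
ee_pos: [0.464, 0.1564, 0.0755]
eef_rot: [-3.141, -0.001, 3.04]
force: [0.4, -0.2, -8.7]
grip_width: 0.0236
grip_force: 60.0
t 5.25 tcp [0.464  0.1564 0.0755] yaw -5.8 phi -0.000 theta 0.346 n 570 lid [0.59  0.062 0.32 ] | F [ 0.4 -0.2 -8.7] grip 60.0 w 0.0236
est [0.35 0.   0.  ]
NEXT rx x2: 0.396 | later [-0.22 -0.24]  end th 0.100 w -0.387 range [0.349 0.31  0.256 0.201 0.156 0.117]
```

```bash
python3 -m inch '-1 0 0 0 .4 0 0;-1 0 0 0 .4 0 0;-1 0 0 0 0 0 0;-1 0 0 0 0 0 0' >/dev/null; python3 s.py .4,.4,0,0 0,0,0,0 0,0,0
```

```text
t 5.80 tcp [0.464  0.1564 0.0756] yaw -5.8 phi -0.138 theta 0.126 n 527 lid [0.596 0.116 0.336] | F [-0.4  0.8 -7.9] grip 60.0 w 0.0234
pred theta 0.095 phi -0.140
est [ 0.119 -0.307  0.006]
NEXT rx x2: -0.187 | later [ 0.02 -0.17]  end th 0.072 w -0.058 range [0.117 0.092 0.079 0.077 0.073]
```

```bash
sed -i 's/in \[x for x in rows for _ in range(n)\]+\[(0,0)\]\*int(round(tail\/dt)):/in [(0,0)]*int(round(tail\/dt))+[x for x in rows for _ in range(n)]:/' s.py; grep -n "for r,vy" s.py; python3 -m inch '-1 0 0 0 -.18 0 0;-1 0 0 0 -.18 0 0;-1 0 0 0 0 0 0' >/dev/null; python3 s.py -.18,-.18,0 0,0,0 0,0,0
```

```text
16:    for r,vy in [(0,0)]*int(round(tail/dt))+[x for x in rows for _ in range(n)]:
t 6.22 tcp [0.4642 0.1559 0.076 ] yaw -5.9 phi -0.076 theta 0.058 n 542 lid [0.597 0.132 0.337] | F [-0.9  0.3 -8.2] grip 60.0 w 0.0240
pred theta 0.047 phi -0.076
est [ 0.057 -0.067  0.007]
NEXT rx x2: -0.078 | later [ 0.01 -0.08]  end th 0.038 w -0.021 range [0.057 0.048 0.042 0.039 0.038]
```

```bash
python3 -m inch '-1 0 0 0 -.06 0 0;-1 0 0 0 -.06 0 0;-1 0 0 0 0 0 0' >/dev/null; python3 s.py -.06,-.06,0 0,0,0 0,0,0
```

```text
t 6.65 tcp [0.4641 0.1564 0.0758] yaw -5.8 phi -0.056 theta -0.014 n 560 lid [0.599 0.151 0.336] | F [-0.2  0.3 -8.2] grip 60.0 w 0.0237
pred theta 0.029 phi -0.055
est [-0.01  -0.142  0.005]
NEXT rx x2: -0.161 | later [-0.    0.04]  end th -0.024 w 0.056 range [-0.01  -0.026 -0.034 -0.033 -0.026]
```

```bash
python3 -m inch '-1 0 0 0 -.16 0 0;-1 0 0 0 -.16 0 0;-1 0 0 0 0 0 0' >/dev/null; python3 s.py -.16,-.16,0 0,0,0 0,0,0
```

```text
t 7.08 tcp [0.4642 0.156  0.0759] yaw -5.9 phi 0.001 theta -0.093 n 590 lid [0.601 0.169 0.332] | F [ 0.3  0.5 -7.9] grip 60.0 w 0.0238
pred theta -0.025 phi -0.000
est [-0.086 -0.071  0.002]
NEXT rx x2: -0.223 | later [ 0.24 -0.01]  end th -0.035 w 0.304 range [-0.086 -0.094 -0.091 -0.071 -0.041]
```

```bash
sed -i 's/MGL",.50/MGL",.55/; s/2e-5,1e-3,1e-6/4e-5,4e-3,1e-5/' s.py; python3 - <<'E'
import numpy as np
g=dict(np.load("g.npz")); g["s"]=np.array([-.09,-.15,-.002]); g["P"]=np.diag([3e-5,3e-3,2e-5]); np.savez("g.npz",**g)
E
python3 -m inch '-1 0 0 0 -.34 0 0;-1 0 0 0 -.34 0 0;-1 0 0 0 0 0 0' >/dev/null; python3 s.py -.34,-.34,0 0,0,0 0,0,0
```

```text
t 7.50 tcp [0.4642 0.1559 0.0758] yaw -5.9 phi 0.118 theta -0.077 n 589 lid [0.6   0.164 0.332] | F [-0.1  0.3 -8.5] grip 60.0 w 0.0240
pred theta -0.034 phi 0.119
est [-0.075  0.28  -0.007]
NEXT rx x2: 0.164 | later [0.1  0.01]  end th -0.015 w 0.072 range [-0.073 -0.047 -0.029 -0.021 -0.016]
```

```bash
python3 -m inch '-1 0 0 0 .08 0 0;-1 0 0 0 .08 0 0;-1 0 0 0 0 0 0' >/dev/null; python3 s.py .08,.08,0 0,0,0 0,0,0
```

```text
t 7.92 tcp [0.4642 0.1568 0.0758] yaw -5.8 phi 0.090 theta 0.004 n 548 lid [0.598 0.146 0.337] | F [-0.5 -0.  -8.6] grip 60.0 w 0.0235
pred theta 0.029 phi 0.091
est [ 0.004  0.208 -0.01 ]
NEXT rx x2: 0.261 | later [-0.09  0.  ]  end th 0.014 w -0.137 range [0.006 0.028 0.038 0.032 0.017]
```

```bash
python3 -m inch '-1 0 0 0 .23 0 0;-1 0 0 0 .23 0 0;-1 0 0 0 0 0 0' >/dev/null; python3 s.py .23,.23,0 0,0,0 0,0,0
```

```text
t 8.35 tcp [0.4642 0.1569 0.0758] yaw -5.8 phi 0.011 theta 0.050 n 541 lid [0.597 0.134 0.337] | F [ 0.3 -0.6 -7.7] grip 60.0 w 0.0239
pred theta 0.030 phi 0.010
est [ 0.05  -0.004 -0.008]
NEXT rx x2: 0.059 | later [ 0.01 -0.1 ]  end th 0.044 w -0.043 range [0.05  0.051 0.052 0.049 0.045]
```

```bash
cat > fit.py <<'E'
import numpy as np, s as M
from scipy.optimize import least_squares
rx=[[.4,.4,0,0],[-.18,-.18,0],[-.06,-.06,0],[-.16,-.16,0],[-.34,-.34,0],[.08,.08,0],[.23,.23,0]]
th=[.126,.058,-.014,-.093,-.077,.004,.050]
def sim(p):
    M.MGL,b,M.C,M.K=p[0],p[1],p[2],.35; s=np.array([.35,0,b]); arm=(0,0,0); o=[]
    for r in rx: s,arm,_=M.run(s,arm,r,[0]*len(r)); o.append(s[0]-.0)
    return np.array(o)
def res(p):
    q=np.r_[p[0:3]]; return np.r_[(sim(q)+p[3]-th)/.006,(p[0]-.5)/.04,p[1]/.01,(p[2]-.08)/.004,p[3]/.008]
for tau in(.02,.04,.07):
    M.TAU=tau
    r=least_squares(res,[.5,0,.08,0],diff_step=1e-4); print(tau,r.x.round(4),r.cost,(sim(r.x[:3])+r.x[3]).round(3))
E
python3 fit.py
```

```text
0.02 [ 0.584  -0.0056  0.0829 -0.0019] 3.600967086773401 [ 0.128  0.062 -0.012 -0.099 -0.08   0.004  0.051]
0.04 [ 0.5793 -0.0064  0.0858 -0.0052] 4.929824482825831 [ 0.131  0.062 -0.011 -0.097 -0.083  0.003  0.051]
0.07 [ 0.5713 -0.008   0.0898 -0.0123] 10.082279836051226 [ 0.138  0.062 -0.01  -0.096 -0.087  0.002  0.053]
```

```bash
sed -i 's/^I,C,K,MGL,ML,TAU=.*/I,C,K,MGL,ML,TAU=.0118,.083,.35,.577,.0575,.02/; s/4e-5,4e-3,1e-5/1e-5,8e-4,1e-6/' s.py; cat > now.py <<'E'
import numpy as np, s as M
from fit import rx
s=np.array([.35,0,-.006]); arm=(0,0,0)
for m in(.0,):
    M.MGL,M.C,M.TAU=.584,.0829,.02
    for r in rx: s,arm,_=M.run(s,arm,r,[0]*len(r))
print(s,arm)
E
python3 now.py | tail -1
python3 - <<'E'
import re,numpy as np
src=open('s.py').read()
# planner as function usable offline
src=src.replace('        np.savez("g.npz"','        np.savez("g.npz"')
open('s.py','w').write(src)
E
cat > plan.py <<'E'
import numpy as np,sys,s as M
from scipy.optimize import minimize
g=dict(np.load("g.npz")); s=np.array([.051,float(sys.argv[1]),-.006]); arm=g["arm"]
g["s"]=s; g["P"]=np.diag([2e-5,5e-4,5e-6]); np.savez("g.npz",**g)
for u in np.arange(0,.4,.05):
    print(u,M.run(s,arm,[u,u,0],[0,0,0])[0].round(3))
E
python3 plan.py -.02
```

```text
[-3.39524399e-01 -2.41672108e-04 -6.00000000e-03] (np.float64(0.010475600593579189), 0.0, np.float64(0.01047197551196595))
0.0 [ 0.087  0.159 -0.006]
0.05 [ 0.06   0.035 -0.006]
0.1 [ 0.032 -0.089 -0.006]
0.15000000000000002 [ 0.005 -0.212 -0.006]
0.2 [-0.022 -0.336 -0.006]
0.25 [-0.05  -0.46  -0.006]
0.30000000000000004 [-0.077 -0.584 -0.006]
0.35000000000000003 [-0.105 -0.708 -0.006]
```

```bash
python3 -m inch '-1 0 0 0 .12 0 0;-1 0 0 0 .12 0 0;-1 0 0 0 0 0 0' >/dev/null; python3 s.py .12,.12,0 0,0,0 0,0,0
```

```text
t 8.78 tcp [0.4642 0.1567 0.0758] yaw -5.8 phi -0.032 theta 0.042 n 543 lid [0.597 0.137 0.336] | F [-0.1  0.3 -8.6] grip 60.0 w 0.0238
pred theta 0.021 phi -0.031
est [ 0.039 -0.087 -0.004]
NEXT rx x2: -0.062 | later [ 0.01 -0.07]  end th 0.026 w -0.006 range [0.038 0.03  0.026 0.025 0.026]
```

```bash
python3 -m inch '-1 0 0 0 -.04 0 0;-1 0 0 0 -.04 0 0;-1 0 0 0 0 0 0' >/dev/null; python3 s.py -.04,-.04,0 0,0,0 0,0,0
```

```text
t 9.20 tcp [0.4642 0.1563 0.0759] yaw -5.8 phi -0.017 theta 0.017 n 545 lid [0.598 0.142 0.336] | F [-0.4  0.3 -8.2] grip 60.0 w 0.0237
pred theta 0.014 phi -0.018
est [ 0.017 -0.051 -0.004]
NEXT rx x2: -0.044 | later [-0.04 -0.  ]  end th 0.003 w -0.027 range [0.017 0.011 0.007 0.006 0.004]
```

```bash
cat >> s.py <<'E'
        p=(-C+np.sqrt(C*C+4*I*(MGL-K)))/2/I; z=s[0]+s[1]/(p+C/I); T=.05+.125*N; E=np.exp(p*(T-.1))
        f=-s[2]/K-(MGL-K)/K*z*E/(E-1); print("p %.2f z %.3f deadbeat phi %.3f rx x2 %.3f"%(p,z,f,-np.degrees(f-arm[2])/20))
E
python3 -m inch '-1 0 0 0 -.05 0 0;-1 0 0 0 -.05 0 0;-1 0 0 0 0 0 0' >/dev/null; python3 s.py -.05,-.05,0 0,0,0 0,0,0
```

```text
t 9.62 tcp [0.4642 0.1563 0.0758] yaw -5.8 phi 0.000 theta 0.003 n 546 lid [0.599 0.146 0.337] | F [-0.4  0.4 -8.2] grip 60.0 w 0.0233
pred theta 0.007 phi 0.000
est [ 0.004 -0.02  -0.004]
NEXT rx x2: -0.030 | later [ 0. -0.]  end th 0.001 w 0.004 range [ 0.003  0.001 -0.     0.     0.001]
p 2.10 z 0.001 deadbeat phi 0.010 rx x2 -0.028
```

```bash
python3 -m inch '-1 0 0 0 -.03 0 0;-1 0 0 0 -.03 0 0;-1 0 0 0 0 0 0' >/dev/null; python3 s.py -.03,-.03,0 0,0,0 0,0,0,0
```

```text
t 10.05 tcp [0.4642 0.1564 0.0759] yaw -5.8 phi 0.011 theta -0.000 n 551 lid [0.598 0.147 0.336] | F [-0.1 -0.5 -8.5] grip 60.0 w 0.0235
pred theta 0.001 phi 0.011
est [-0.     0.002 -0.004]
NEXT rx x2: -0.004 | later [0. 0.]  end th 0.000 w 0.001 range [-0. -0. -0. -0.  0.  0.]
p 2.10 z 0.000 deadbeat phi 0.012 rx x2 -0.004
```

```bash
python3 -m inch '-1 0 0 0 0 0 0;-1 0 0 0 0 0 0;-1 0 0 0 0 0 0;-1 0 0 0 0 0 0' >/dev/null; python3 s.py 0,0,0,0 0,0,0,0 0,0,0,0,0
```

```text
t 10.60 tcp [0.4642 0.1565 0.0758] yaw -5.8 phi 0.010 theta -0.015 n 561 lid [0.599 0.15  0.335] | F [-0.1  0.1 -8.8] grip 60.0 w 0.0241
pred theta -0.003 phi 0.011
est [-0.014 -0.038 -0.005]
NEXT rx x2: -0.042 | later [-0.    0.04]  end th -0.015 w 0.008 range [-0.014 -0.018 -0.02  -0.019 -0.017 -0.017 -0.016]
p 2.10 z -0.018 deadbeat phi 0.030 rx x2 -0.056
```

```bash
python3 -m inch '-1 0 0 0 -.06 0 0;-1 0 0 0 -.06 0 0;-1 0 0 0 0 0 0;-1 0 0 0 0 0 0' >/dev/null; python3 s.py -.06,-.06,0,0 0,0,0,0 0,0,0,0
```

```text
t 11.15 tcp [0.4642 0.1564 0.0759] yaw -5.8 phi 0.031 theta -0.007 n 555 lid [0.599 0.148 0.336] | F [-0.1  0.5 -9. ] grip 60.0 w 0.0238
pred theta -0.000 phi 0.031
est [-0.007  0.046 -0.005]
NEXT rx x2: 0.045 | later [-0.  0.]  end th -0.002 w -0.002 range [-0.007 -0.002  0.    -0.    -0.002 -0.002]
p 2.10 z -0.002 deadbeat phi 0.016 rx x2 0.044
```

```bash
python3 -m inch '-1 0 0 0 .04 0 0;-1 0 0 0 .04 0 0;-1 0 0 0 0 0 0;-1 0 0 0 0 0 0' >/dev/null; python3 s.py .04,.04,0,0 0,0,0,0 0,0,0,0
```

```text
t 11.70 tcp [0.4642 0.1565 0.0758] yaw -5.8 phi 0.017 theta -0.005 n 550 lid [0.598 0.148 0.336] | F [-0.   0.2 -8.7] grip 60.0 w 0.0236
pred theta 0.002 phi 0.017
est [-0.005 -0.003 -0.005]
NEXT rx x2: -0.001 | later [-0.01  0.01]  end th -0.006 w -0.002 range [-0.005 -0.005 -0.005 -0.005 -0.005 -0.006]
p 2.10 z -0.005 deadbeat phi 0.020 rx x2 -0.008
```

```bash
python3 -m inch '-1 0 0 0 -.012 0 0;-1 0 0 0 -.012 0 0;-1 0 0 0 0 0 0;-1 0 0 0 0 0 0' >/dev/null; python3 s.py -.012,-.012,0,0 0,0,0,0 0,0,0,0
```

```text
t 12.25 tcp [0.4642 0.1564 0.0759] yaw -5.8 phi 0.022 theta 0.008 n 546 lid [0.598 0.145 0.336] | F [-0.4  0.4 -8.4] grip 60.0 w 0.0238
pred theta 0.004 phi 0.022
est [ 0.008  0.041 -0.005]
NEXT rx x2: 0.046 | later [-0.01 -0.02]  end th 0.008 w -0.014 range [0.008 0.012 0.014 0.013 0.011 0.009]
p 2.10 z 0.012 deadbeat phi 0.001 rx x2 0.058
```

```bash
python3 -m inch '-1 0 0 0 .06 0 0;-1 0 0 0 .06 0 0;-1 0 0 0 0 0 0;-1 0 0 0 0 0 0' >/dev/null; python3 s.py .06,.06,0,0 0,0,0,0 0,0,0,0
```

```text
t 12.80 tcp [0.4642 0.1565 0.0758] yaw -5.8 phi 0.001 theta -0.001 n 550 lid [0.599 0.147 0.336] | F [ 0.2 -0.1 -7.9] grip 60.0 w 0.0233
pred theta -0.004 phi 0.001
est [-0.001 -0.049 -0.005]
NEXT rx x2: -0.049 | later [0.   0.01]  end th -0.005 w 0.006 range [-0.001 -0.006 -0.008 -0.008 -0.006 -0.005]
p 2.10 z -0.006 deadbeat phi 0.021 rx x2 -0.057
```

```bash
python3 -m inch '-1 0 0 0 -.057 0 0;-1 0 0 0 -.057 0 0;-1 0 0 0 0 0 0;-1 0 0 0 0 0 0' >/dev/null; python3 s.py -.057,-.057,0,0 0,0,0,0 0,0,0,0
```

```text
t 13.35 tcp [0.4642 0.1564 0.0759] yaw -5.8 phi 0.021 theta -0.000 n 549 lid [0.598 0.147 0.336] | F [-0.  -0.7 -9.5] grip 60.0 w 0.0239
pred theta 0.002 phi 0.021
est [-0.     0.024 -0.005]
NEXT rx x2: 0.023 | later [-0. -0.]  end th 0.001 w -0.005 range [0.    0.002 0.003 0.003 0.002 0.002]
p 2.10 z 0.003 deadbeat phi 0.011 rx x2 0.026
```

```bash
python3 -m inch '-1 0 0 0 .02 0 0;-1 0 0 0 .02 0 0;-1 0 0 0 0 0 0;-1 0 0 0 0 0 0' >/dev/null; python3 s.py .02,.02,0,0 0,0,0,0 0,0,0,0
```

```text
t 13.90 tcp [0.4642 0.1565 0.0758] yaw -5.8 phi 0.014 theta 0.002 n 549 lid [0.598 0.146 0.336] | F [-0.6  0.  -8.5] grip 60.0 w 0.0242
pred theta 0.004 phi 0.014
est [ 0.002 -0.001 -0.005]
NEXT rx x2: 0.002 | later [-0.01  0.  ]  end th 0.000 w -0.005 range [0.002 0.002 0.001 0.001 0.001 0.   ]
p 2.10 z 0.002 deadbeat phi 0.013 rx x2 0.002
```

```bash
python3 -m inch '-1 0 0 0 .002 0 0;-1 0 0 0 .002 0 0;-1 0 0 0 0 0 0;-1 0 0 0 0 0 0' >/dev/null; python3 s.py .002,.002,0,0 0,0,0,0 0,0,0,0
```

```text
t 14.45 tcp [0.4642 0.1564 0.0758] yaw -5.8 phi 0.013 theta 0.001 n 547 lid [0.598 0.146 0.336] | F [ 0.  -0.2 -8.3] grip 60.0 w 0.0238
pred theta 0.000 phi 0.013
est [ 0.001 -0.003 -0.005]
NEXT rx x2: -0.002 | later [-0.  0.]  end th -0.000 w -0.004 range [ 0.001  0.001  0.     0.     0.    -0.   ]
p 2.10 z 0.001 deadbeat phi 0.014 rx x2 -0.002
```

```bash
cat >> s.py <<'E'
        gz=C/(I*(2*p+C/I)); fe=-s[2]/K
        def ze(u): q,a,_=run(s,arm,[u,u]+[0]*(N-2),nd); return q[0]+q[1]/(p+C/I)+gz*(fe-a[2])
        a0,a1=ze(0),ze(.1); u=-a0/(a1-a0)*.1; q,a,tr=run(s,arm,[u,u]+[0]*(N-2),nd)
        print("DB rx x2 %.3f phi %.3f th path %s"%(u,a[0],tr[::25,0].round(3)))
        sl=np.array([.6836,-.1271]); y7=np.radians(-7.5); e=h[:2]-sl
        print("hinge rel slot: along %.4f lat %.4f z %.4f"%(e@[np.cos(y7),np.sin(y7)],e@[-np.sin(y7),np.cos(y7)],h[2]))
E
python3 -m inch '-1 0 0 0 -.002 0 0;-1 0 0 0 -.002 0 0;-1 0 0 0 0 0 0;-1 0 0 0 0 0 0' >/dev/null; python3 s.py -.002,-.002,0,0 0,0,0,0 -.06,-.12,-.18,-.24
```

```text
t 15.00 tcp [0.4642 0.1565 0.0759] yaw -5.8 phi 0.014 theta -0.003 n 547 lid [0.598 0.147 0.336] | F [-0.2  0.  -9.1] grip 60.0 w 0.0236
pred theta -0.000 phi 0.014
est [-0.003 -0.009 -0.005]
NEXT rx x2: -0.029 | later [-0.    0.03]  end th -0.032 w -0.074 range [-0.003 -0.006 -0.01  -0.014 -0.02  -0.028]
p 2.10 z -0.004 deadbeat phi 0.018 rx x2 -0.014
DB rx x2 -0.074 phi 0.040 th path [-0.003 -0.006 -0.005  0.001  0.006]
hinge rel slot: along -0.1186 lat 0.2574 z 0.0829
```

```bash
python3 -m inch '-1 0 -.06 0 -.07 0 .02;-1 0 -.12 0 -.07 0 .02;-1 0 -.18 0 0 0 .02;-1 0 -.24 0 0 0 .02' >/dev/null; python3 s.py -.07,-.07,0,0 -.06,-.12,-.18,-.24 -.24,-.24,-.24,-.24
```

```text
t 15.55 tcp [0.4622 0.138  0.0753] yaw -6.6 phi 0.038 theta -0.003 n 548 lid [0.596 0.127 0.336] | F [-0.   0.3 -8.8] grip 60.0 w 0.0237
pred theta 0.005 phi 0.038
est [-0.003  0.034 -0.005]
NEXT rx x2: 0.090 | later [-0.   -0.02]  end th -0.014 w -0.066 range [-0.002  0.011  0.008  0.002 -0.005 -0.011]
p 2.10 z 0.001 deadbeat phi 0.014 rx x2 0.068
DB rx x2 0.074 phi 0.012 th path [-0.002  0.011  0.009  0.004  0.001]
hinge rel slot: along -0.1181 lat 0.2367 z 0.0822
```

```bash
python3 -m inch '-1 0 -.24 0 .075 0 .02;-1 0 -.24 0 .075 0 .02;-1 0 -.24 0 0 0 .02;-1 0 -.24 0 0 0 .02' >/dev/null; python3 s.py .075,.075,0,0 -.24,-.24,-.24,-.24 -.25,-.25,-.25,-.25
```

```text
t 16.10 tcp [0.4587 0.1095 0.0746] yaw -7.4 phi 0.012 theta 0.005 n 538 lid [0.593 0.095 0.335] | F [ 0.1 -0.8 -8.3] grip 60.0 w 0.0234
pred theta -0.001 phi 0.012
est [ 0.005 -0.007 -0.005]
NEXT rx x2: 0.017 | later [ 0.02 -0.05]  end th -0.007 w -0.047 range [ 0.005  0.013  0.007  0.003 -0.001 -0.005]
p 2.10 z 0.004 deadbeat phi 0.011 rx x2 0.003
DB rx x2 0.010 phi 0.008 th path [ 0.005  0.011  0.006  0.003 -0.   ]
hinge rel slot: along -0.1179 lat 0.2063 z 0.0815
```

```bash
python3 -m inch '-1 0 -.25 0 .01 0 0;-1 0 -.25 0 .01 0 0;-1 0 -.25 0 0 0 0;-1 0 -.25 0 0 0 0' >/dev/null; python3 s.py .01,.01,0,0 -.25,-.25,-.25,-.25 -.27,-.27,-.27,-.27,-.27
```

```text
t 16.65 tcp [0.4549 0.0797 0.0744] yaw -7.4 phi 0.008 theta 0.010 n 534 lid [0.589 0.064 0.335] | F [ 0.4 -0.1 -7.8] grip 60.0 w 0.0234
pred theta -0.001 phi 0.008
est [ 0.01   0.001 -0.005]
NEXT rx x2: -0.036 | later [-0.08  0.53]  end th 0.065 w 0.160 range [0.01  0.019 0.018 0.023 0.031 0.042 0.054]
p 2.10 z 0.010 deadbeat phi 0.005 rx x2 0.010
DB rx x2 0.014 phi 0.004 th path [ 0.01   0.017  0.011  0.007  0.003 -0.001]
hinge rel slot: along -0.1178 lat 0.1763 z 0.0813
```

```bash
python3 -m inch '-1 0 -.27 0 .02 0 0;-1 0 -.27 0 .02 0 0;-1 0 -.27 0 0 0 0;-1 0 -.27 0 0 0 0;-1 0 -.27 0 0 0 0' >/dev/null; python3 s.py .02,.02,0,0,0 -.27,-.27,-.27,-.27,-.27 -.27,-.27,-.27,-.27
```

```text
t 17.32 tcp [0.4496 0.0395 0.0742] yaw -7.4 phi 0.001 theta -0.002 n 531 lid [0.584 0.027 0.336] | F [ 0.2  0.2 -7.9] grip 60.0 w 0.0232
pred theta -0.011 phi 0.001
est [-0.003 -0.044 -0.005]
NEXT rx x2: -0.020 | later [-0.  0.]  end th -0.021 w -0.059 range [-0.002  0.003 -0.005 -0.009 -0.013 -0.018]
p 2.10 z -0.007 deadbeat phi 0.021 rx x2 -0.056
DB rx x2 -0.044 phi 0.017 th path [-0.002  0.001 -0.003 -0.002  0.   ]
hinge rel slot: along -0.1177 lat 0.1358 z 0.0811
```

```bash
python3 -m inch '-1 0 -.27 0 -.045 0 0;-1 0 -.27 0 -.045 0 0;-1 0 -.27 0 0 0 0;-1 0 -.27 0 0 0 0' >/dev/null; python3 s.py -.045,-.045,0,0 -.27,-.27,-.27,-.27 -.27,-.27,-.27,-.27
```

```text
t 17.88 tcp [0.4454 0.0074 0.0738] yaw -7.4 phi 0.017 theta 0.007 n 520 lid [ 0.58  -0.008  0.336] | F [ 0.  -0.2 -7. ] grip 60.0 w 0.0234
pred theta 0.001 phi 0.017
est [ 0.007  0.031 -0.004]
NEXT rx x2: 0.057 | later [ 0.02 -0.06]  end th -0.004 w -0.062 range [ 0.008  0.021  0.016  0.011  0.005 -0.001]
p 2.10 z 0.010 deadbeat phi 0.001 rx x2 0.045
DB rx x2 0.056 phi -0.002 th path [ 0.008  0.02   0.014  0.007 -0.   ]
hinge rel slot: along -0.1177 lat 0.1033 z 0.0808
```

```bash
python3 -m inch '-1 0 -.27 0 .056 0 0;-1 0 -.27 0 .056 0 0;-1 0 -.27 0 0 0 0;-1 0 -.27 0 0 0 0' >/dev/null; python3 s.py .056,.056,0,0 -.27,-.27,-.27,-.27 -.27,-.27,-.27,-.27
```

```text
t 18.43 tcp [ 0.4412 -0.0247  0.0737] yaw -7.4 phi -0.002 theta 0.004 n 525 lid [ 0.576 -0.039  0.335] | F [-0.3 -0.1 -7.9] grip 60.0 w 0.0237
pred theta -0.003 phi -0.003
est [ 0.004 -0.043 -0.004]
NEXT rx x2: -0.011 | later [-0.01 -0.02]  end th -0.017 w -0.070 range [ 0.004  0.01   0.002 -0.003 -0.008 -0.014]
p 2.10 z -0.001 deadbeat phi 0.012 rx x2 -0.042
DB rx x2 -0.030 phi 0.008 th path [ 0.004  0.008  0.002  0.001 -0.   ]
hinge rel slot: along -0.1177 lat 0.0711 z 0.0806
```

```bash
python3 -m inch '-1 0 -.27 0 -.03 0 0;-1 0 -.27 0 -.03 0 0;-1 0 -.27 0 0 0 0;-1 0 -.27 0 0 0 0' >/dev/null; python3 s.py -.03,-.03,0,0 -.27,-.27,-.27,-.27 -.27,-.24,-.19,-.14
```

```text
t 18.98 tcp [ 0.437  -0.0569  0.0735] yaw -7.4 phi 0.008 theta 0.009 n 522 lid [ 0.571 -0.073  0.335] | F [ 0.2  0.  -7.7] grip 60.0 w 0.0238
pred theta -0.001 phi 0.008
est [ 0.009  0.01  -0.004]
NEXT rx x2: 0.058 | later [-0.05 -0.02]  end th -0.005 w -0.059 range [ 0.009  0.02   0.013  0.007  0.001 -0.003]
p 2.10 z 0.010 deadbeat phi 0.000 rx x2 0.022
DB rx x2 0.061 phi -0.013 th path [ 0.009  0.018  0.01   0.001 -0.005]
hinge rel slot: along -0.1177 lat 0.0385 z 0.0805
```

```bash
python3 -m inch '-1 0 -.27 0 .06 0 0;-1 0 -.24 0 .06 0 0;-1 0 -.19 0 0 0 0;-1 0 -.14 0 0 0 0' >/dev/null; python3 s.py .06,.06,0,0 -.27,-.24,-.19,-.14 -.12,-.1,-.08,-.04
```

```text
t 19.52 tcp [ 0.4338 -0.0816  0.0736] yaw -7.4 phi -0.013 theta -0.000 n 528 lid [ 0.568 -0.095  0.335] | F [ 0.8 -0.5 -8.2] grip 60.0 w 0.0238
pred theta -0.007 phi -0.013
est [-0.    -0.05  -0.003]
NEXT rx x2: -0.055 | later [0. 0.]  end th -0.000 w 0.013 range [-0.    -0.    -0.005 -0.005 -0.003 -0.001]
p 2.10 z -0.006 deadbeat phi 0.016 rx x2 -0.083
DB rx x2 -0.052 phi 0.005 th path [-0.    -0.002 -0.006 -0.005 -0.003]
hinge rel slot: along -0.1176 lat 0.0138 z 0.0805
```

```bash
python3 -m inch '-1 0 -.12 0 -.053 0 0;-1 0 -.1 0 -.053 0 0;-1 0 -.09 0 0 0 0;-1 0 -.06 0 0 0 0' >/dev/null; python3 s.py -.053,-.053,0,0 -.12,-.1,-.09,-.06 -.04,-.03,-.02,0; python3 -m inch '-1 0 0 0 0 0 0'>/dev/null; python3 - <<'E'
E
```

```text
t 20.07 tcp [ 0.4324 -0.0925  0.0737] yaw -7.4 phi 0.006 theta -0.007 n 519 lid [ 0.567 -0.104  0.335] | F [ 0.4  0.3 -8. ] grip 60.0 w 0.0235
pred theta -0.005 phi 0.006
est [-0.006 -0.009 -0.004]
NEXT rx x2: -0.016 | later [-0.  0.]  end th -0.003 w 0.008 range [-0.006 -0.005 -0.006 -0.006 -0.005 -0.004]
p 2.10 z -0.007 deadbeat phi 0.018 rx x2 -0.036
DB rx x2 -0.019 phi 0.012 th path [-0.006 -0.005 -0.005 -0.004 -0.001]
hinge rel slot: along -0.1176 lat 0.0026 z 0.0806
```

```bash
python3 -m inch '-1 -.1 -.04 0 -.03 0 0;-1 -.2 -.03 0 -.03 0 0;-1 -.25 -.02 0 0 0 0' >/dev/null; python3 s.py 0,-.03,-.03,0 0,-.04,-.03,-.02 0,0,0,0
```

```text
t 20.62 tcp [ 0.449  -0.0973  0.0736] yaw -7.4 phi 0.016 theta 0.000 n 534 lid [ 0.583 -0.111  0.335] | F [ 0.5 -0.4 -8.2] grip 60.0 w 0.0237
pred theta -0.001 phi 0.016
est [ 0.     0.031 -0.003]
NEXT rx x2: 0.030 | later [-0.   -0.01]  end th 0.004 w -0.007 range [0.    0.005 0.007 0.006 0.005 0.004]
p 2.10 z 0.004 deadbeat phi 0.006 rx x2 0.028
DB rx x2 0.036 phi 0.004 th path [ 0.     0.005  0.006  0.003 -0.   ]
hinge rel slot: along -0.1005 lat -0.0001 z 0.0806
```

```bash
python3 -m inch '-1 -.25 0 0 .035 0 0;-1 -.25 0 0 .035 0 0;-1 -.25 0 0 0 0 0;-1 -.25 0 0 0 0 0' >/dev/null; python3 s.py .035,.035,0,0 0,0,0,0 0,0,0,0; python3 - <<'E'
import numpy as np
E
```

```text
t 21.18 tcp [ 0.4787 -0.101   0.0736] yaw -7.4 phi 0.004 theta 0.004 n 528 lid [ 0.612 -0.115  0.335] | F [-0.2  0.  -8. ] grip 60.0 w 0.0237
pred theta -0.001 phi 0.004
est [ 0.003 -0.013 -0.003]
NEXT rx x2: -0.012 | later [-0.  0.]  end th 0.002 w 0.000 range [0.003 0.002 0.001 0.002 0.002 0.002]
p 2.10 z 0.002 deadbeat phi 0.007 rx x2 -0.010
DB rx x2 -0.009 phi 0.007 th path [ 0.003  0.002  0.001  0.001 -0.   ]
hinge rel slot: along -0.0706 lat 0.0003 z 0.0805
```

```bash
python3 -m inch '-1 -.25 0 0 -.01 0 0;-1 -.25 0 0 -.01 0 0;-1 -.25 0 0 0 0 0;-1 -.25 0 0 0 0 0' >/dev/null; python3 s.py -.01,-.01,0,0 0,0,0,0 0,0,0,0; python3 - <<'E'
from station import camera
import cv2
i=camera("scene")["img"][190:350,220:380]; cv2.imwrite("pics/s1.png",cv2.resize(i,None,fx=3.7,fy=3.7,interpolation=cv2.INTER_CUBIC))
E
```

```text
t 21.73 tcp [ 0.5084 -0.1049  0.0735] yaw -7.4 phi 0.007 theta 0.003 n 536 lid [ 0.642 -0.119  0.334] | F [ 0.  -0.4 -9. ] grip 60.0 w 0.0241
pred theta 0.000 phi 0.007
est [ 0.003  0.001 -0.003]
NEXT rx x2: -0.000 | later [0. 0.]  end th 0.003 w 0.001 range [0.003 0.003 0.003 0.003 0.003 0.003]
p 2.10 z 0.003 deadbeat phi 0.006 rx x2 0.004
DB rx x2 0.004 phi 0.006 th path [ 0.003  0.003  0.002  0.001 -0.   ]
hinge rel slot: along -0.0406 lat 0.0002 z 0.0804
```

View pics/s1.png

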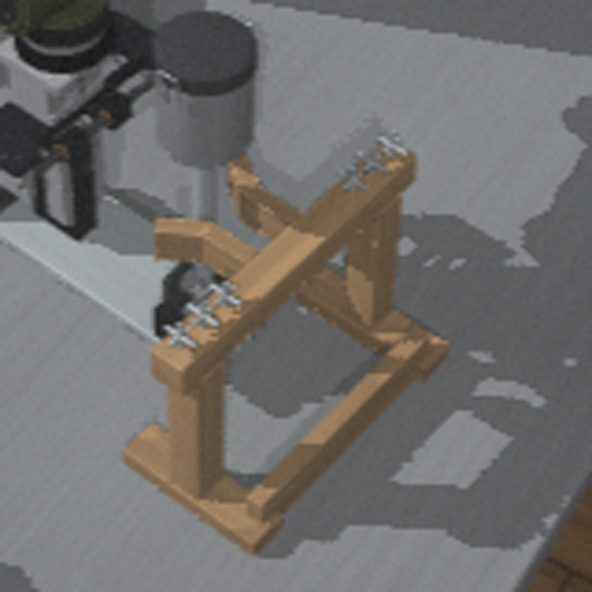

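The canister stands upright, and its stem at crop (205,190) is between the flared tine ends at (178,235) and (240,175). I'll continue in.

```bash
python3 -m inch '-1 -.25 0 0 .004 0 0;-1 -.25 0 0 .004 0 0;-1 -.25 0 0 0 0 0;-1 -.25 0 0 0 0 0' >/dev/null; python3 s.py .004,.004,0,0 0,0,0,0 0,0,0,0
```

```text
t 22.32 tcp [ 0.5382 -0.1088  0.0735] yaw -7.4 phi 0.006 theta -0.003 n 544 lid [ 0.672 -0.121  0.334] | F [-0.5 -0.3 -8.4] grip 60.0 w 0.0237
pred theta -0.001 phi 0.006
est [-0.003 -0.019 -0.003]
NEXT rx x2: -0.007 | later [-0.06  0.06]  end th -0.017 w -0.039 range [-0.003 -0.005 -0.007 -0.009 -0.012 -0.015]
p 2.10 z -0.005 deadbeat phi 0.015 rx x2 -0.026
DB rx x2 -0.027 phi 0.015 th path [-0.003 -0.005 -0.005 -0.002  0.   ]
hinge rel slot: along -0.0105 lat 0.0003 z 0.0804
```

```bash
python3 -m inch '-1 -.12 0 0 -.027 0 0;-1 -.11 0 0 -.027 0 0;-1 -.08 0 0 0 0 0;-1 -.04 0 0 0 0 0' >/dev/null; python3 s.py -.027,-.027,0,0 0,0,0,0 0,0,0,0
```

```text
t 22.88 tcp [ 0.5481 -0.1101  0.0735] yaw -7.4 phi 0.015 theta 0.004 n 553 lid [ 0.681 -0.125  0.334] | F [-0.4  0.3 -8.6] grip 60.0 w 0.0238
pred theta 0.002 phi 0.015
est [ 0.004  0.03  -0.003]
NEXT rx x2: 0.032 | later [-0.   -0.01]  end th 0.005 w -0.007 range [0.004 0.007 0.008 0.008 0.007 0.006]
p 2.10 z 0.007 deadbeat phi 0.002 rx x2 0.039
DB rx x2 0.039 phi 0.002 th path [ 0.004  0.007  0.007  0.003 -0.   ]
hinge rel slot: along -0.0005 lat 0.0002 z 0.0804
```

```bash
python3 -m inch '-1 0 0 .15 .038 0 0;-1 0 0 .25 .038 0 0;-1 0 0 .25 0 0 0;-1 0 0 .25 0 0 0' ; python3 s.py .038,.038,0,0 0,0,0,0 0,0,0,0
```

```text
time_s: 23.42
ee_pos: [0.5479, -0.1099, 0.0458]
eef_rot: [3.139, -0.001, 3.012]
force: [-0.1, 0.9, -8.7]
grip_width: 0.0236
grip_force: 60.0
t 23.43 tcp [ 0.5479 -0.1099  0.0458] yaw -7.4 phi 0.002 theta -0.002 n 526 lid [ 0.681 -0.123  0.306] | F [-0.1  0.9 -8.7] grip 60.0 w 0.0236
pred theta -0.000 phi 0.002
est [-0.002 -0.031 -0.003]
NEXT rx x2: -0.030 | later [-0.    0.01]  end th -0.006 w -0.000 range [-0.002 -0.006 -0.007 -0.007 -0.006 -0.006]
p 2.10 z -0.006 deadbeat phi 0.016 rx x2 -0.038
DB rx x2 -0.038 phi 0.015 th path [-0.002 -0.006 -0.006 -0.003  0.   ]
hinge rel slot: along -0.0008 lat 0.0005 z 0.0527
```

```bash
python3 -m inch '-1 0 0 .1 -.025 0 0;-1 0 0 .08 -.025 0 0;-1 0 0 .06 0 0 0;-1 0 0 .05 .01 0 0' ; python3 s.py -.025,-.025,0,.01 0,0,0,0 0,0,0,0
```

```text
time_s: 23.98
ee_pos: [0.5481, -0.1099, 0.0378]
eef_rot: [3.133, -0.001, 3.012]
force: [-0.5, 0.3, -8.8]
grip_width: 0.0237
grip_force: 60.0
t 23.98 tcp [ 0.5481 -0.1099  0.0378] yaw -7.4 phi 0.009 theta -0.009 n 517 lid [ 0.682 -0.121  0.298] | F [-0.5  0.3 -8.8] grip 60.0 w 0.0237
pred theta -0.011 phi 0.009
est [-0.009 -0.022 -0.003]
NEXT rx x2: -0.104 | later [-0.34  0.82]  end th 0.061 w 0.250 range [-0.009 -0.011 -0.005  0.009  0.028  0.05 ]
p 2.10 z -0.012 deadbeat phi 0.022 rx x2 -0.037
DB rx x2 -0.039 phi 0.022 th path [-0.009 -0.012 -0.01  -0.005  0.001]
hinge rel slot: along -0.0006 lat 0.0004 z 0.0448
```

```bash
python3 -m inch '-1 0 0 .02 -.06 0 0;-1 0 0 .02 -.04 0 0;-1 0 0 .02 .03 0 0;-1 0 0 .02 .05 0 0' ; python3 s.py -.06,-.04,.03,.05 0,0,0,0 0,0,0,0
```

```text
time_s: 24.52
ee_pos: [0.5481, -0.1099, 0.0354]
eef_rot: [3.13, -0.001, 3.012]
force: [0.4, 0.1, -7.9]
grip_width: 0.0239
grip_force: 60.0
t 24.52 tcp [ 0.5481 -0.1099  0.0354] yaw -7.4 phi 0.012 theta 0.004 n 514 lid [ 0.681 -0.124  0.296] | F [ 0.4  0.1 -7.9] grip 60.0 w 0.0239
pred theta 0.005 phi 0.013
est [ 0.004 -0.001 -0.003]
NEXT rx x2: 0.011 | later [-0.01  0.  ]  end th 0.001 w -0.008 range [0.004 0.003 0.003 0.003 0.002 0.001]
p 2.10 z 0.004 deadbeat phi 0.006 rx x2 0.015
DB rx x2 0.013 phi 0.006 th path [ 0.004  0.003  0.003  0.001 -0.   ]
hinge rel slot: along -0.0006 lat 0.0004 z 0.0423
```

Now level and touch down.

```bash
python3 -m inch '-1 0 0 .02 .04 0 0;-1 0 0 .02 .03 0 0;-1 0 0 .015 0 0 0;-1 0 0 .01 0 0 0' ; python3 s.py .04,.03,0,0 0,0,0,0 0,0,0,0
```

```text
time_s: 25.08
ee_pos: [0.5482, -0.1098, 0.0339]
eef_rot: [3.141, -0.0, 3.012]
force: [-4.7, 3.1, 0.4]
grip_width: 0.0238
grip_force: 60.0
t 25.07 tcp [ 0.5482 -0.1098  0.0339] yaw -7.4 phi 0.000 theta -0.015 n 518 lid [ 0.682 -0.119  0.294] | F [-4.7  3.1  0.4] grip 60.0 w 0.0238
pred theta -0.021 phi -0.001
est [-0.015 -0.067 -0.003]
NEXT rx x2: -0.069 | later [0.   0.04]  end th -0.017 w 0.018 range [-0.015 -0.022 -0.025 -0.023 -0.02  -0.018]
p 2.10 z -0.022 deadbeat phi 0.033 rx x2 -0.092
DB rx x2 -0.094 phi 0.033 th path [-0.015 -0.023 -0.02  -0.01   0.001]
hinge rel slot: along -0.0005 lat 0.0007 z 0.0409
```

```bash
python3 -m inch '0 0 0 0 0 0 0;0 0 0 0 0 0 0;0 0 0 0 0 0 0;0 0 0 0 0 0 0' ; python3 s.py; python3 -m inch '0 0 0 -.3 0 0 0;0 0 0 -.8 0 0 0;0 0 0 -1 0 0 0;0 0 0 -1 0 0 0;0 0 0 -1 0 0 0;0 0 0 -1 0 0 0;0 0 0 -.5 0 0 0;0 0 0 0 0 0 0'; python3 - <<'E'
from station import camera
import cv2,numpy as np
from h import *
c={n:camera(n) for n in("scene","top","wrist")}
i=np.hstack([cv2.resize(c["scene"]["img"][170:350,220:380],(400,450)),cv2.resize(c["top"]["img"][130:310,220:380],(400,450))]); cv2.imwrite("pics/f.png",i)
for n in("wrist","top"):
    P=cloud(c[n]);X,Y,z=P[...,0],P[...,1],P[...,2]; ok=c[n]["range_z"]>0
    for a,b in((.07,.09),(.036,.048),(.006,.018)):
        q=P[ok&(z>a)&(z<b)&(X>.4)&(X<.6)&(abs(Y+.105)<.06)]
        if len(q)>9: print(n,a,len(q),rect(q[:,:2]),np.median(q,0).round(4))
P=cloud(c["top"]);X,Y,z=P[...,0],P[...,1],P[...,2]; q=P[(z>.26)&(z<.31)&(abs(X-.68)<.07)&(abs(Y+.12)<.1)];print("lid",q.mean(0).round(4))
E
```

```text
time_s: 25.62
ee_pos: [0.5482, -0.1099, 0.0336]
eef_rot: [3.141, -0.0, 3.012]
force: [0.1, -0.5, 0.2]
grip_width: 0.0469
grip_force: 0.0
t 25.62 tcp [ 0.5482 -0.1099  0.0336] yaw -7.4 phi 0.000 theta -0.047 n 518 lid [ 0.683 -0.111  0.294] | F [ 0.1 -0.5  0.2] grip 0.0 w 0.0469
time_s: 26.68
ee_pos: [0.5484, -0.11, 0.2021]
eef_rot: [3.141, 0.001, 3.012]
force: [0.3, 0.3, -0.1]
grip_width: 0.0471
grip_force: 0.0
wrist 0.07 1757 (array([ 0.5335, -0.1076]), array([0.024 , 0.0498]), 83.11) [ 0.5318 -0.1074  0.0802]
wrist 0.036 5555 (array([ 0.475 , -0.0995]), array([0.0806, 0.0701]), 82.42) [ 0.4641 -0.0981  0.0423]
wrist 0.006 8078 (array([ 0.5203, -0.1054]), array([0.0909, 0.1716]), 82.43) [ 0.5375 -0.1105  0.0122]
top 0.07 31 (array([ 0.5153, -0.1031]), array([0.0252, 0.0156]), 65.48) [ 0.5172 -0.1013  0.0798]
top 0.036 17 (array([ 0.4871, -0.1133]), array([0.0558, 0.0066]), 75.08) [ 0.4837 -0.1225  0.0406]
top 0.006 161 (array([ 0.5018, -0.1184]), array([0.0959, 0.0378]), 77.36) [ 0.5014 -0.111   0.0119]
lid [ 0.6833 -0.1112  0.2949]
```

View pics/f.png

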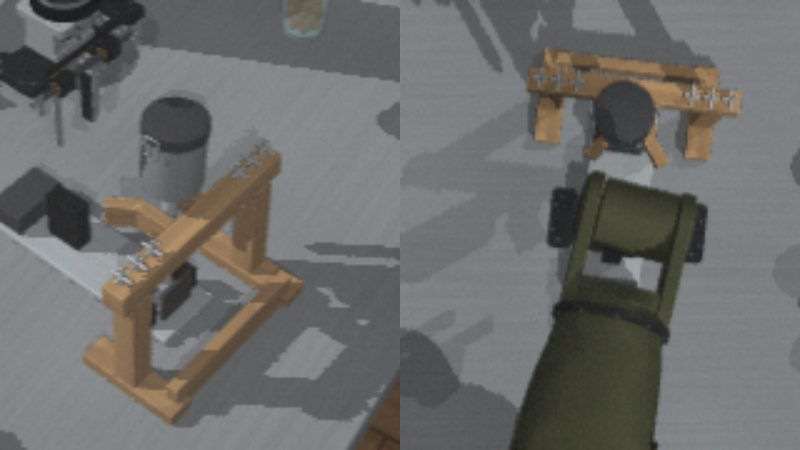

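The stand sits flat, with the plate top at 12 mm and the rib top at 80 mm. The stem is in the slot and rests on a tine at about 0.05 rad, and the gripper is clear.

```bash
python3 -c "
from station import ticket; print(ticket.hand_in())"
```

```text
the job is handed in; nothing more can be done
None
```

The job is handed in: I lifted the stand where it was, held the canister balanced off the shelf for about 5.5 s and carried it without it falling, and it now stands flat with its stem propped in the rack slot about 3° off upright, released with the gripper clear at about 27 s; the cup, ball and tumbler were not touched.

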